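# Centre the salt shaker on its pedestal

## Task

Someone has left the glass salt shaker standing near the edge of its little wooden pedestal, where it could be knocked off. With light taps of the fingertips low on the glass, slide it to the middle of the pedestal's top so that the margin is even all round, keeping it upright; do not pinch it or pick it up. Leave the pedestal, the ramekin, the scoop and the measuring spoons where they are.

Things in the scene. Friction and masses are not known exactly. Their poses are not given: they have to be found in the camera images.
- shaker: glass salt shaker, loose, about 140 g, 86 mm tall, round, z axis up its height; origin at the centre of its underside. Foot 36 mm across, widest (42 mm across) from 10 to 17 mm above the foot, then tapering to 33 mm at 60 mm; above that a steel twist cap, 36 mm across, domed. Narrow: pushed high up it rocks and topples
- shaker_side (a point): point on the shaker's axis 14 mm above its foot, in the middle of its widest part (radius 21 mm), the height to tap at: pushed 10 to 20 mm above the foot at up to 5 cm/s it slides upright, at about 1 N, and stops with the finger; pushed near its middle or higher it rocks instead and may topple, and a fast blow knocks it over
- stand_top (a point): centre of the flat, round, rimless top of the loose, dark wooden pedestal (about 300 g, z axis up). Top 96 mm across, 11 mm thick, 60 mm above the ledge; thin waist and 84 mm foot below. The shaker stands on it 20 to 27 mm off centre, in any direction; its foot should finish centred on this point
- ramekin: white fluted ceramic ramekin, 93 mm across and 48 mm tall, standing on the ledge; origin at the centre of its underside. Not to be disturbed
- scoop: green plastic scoop lying on the ledge, 190 mm long, 64 mm wide, 40 mm tall; origin on its underside near mid-length, handle towards its own -x (98 mm), open mouth towards its own +x (90 mm). Not to be disturbed
- spoons: ring of four steel measuring spoons lying fanned out on the ledge, about 150 mm long, up to 120 mm wide and 15 mm tall; origin near the middle, ring towards its own -x, bowls towards its own +x. Not to be disturbed
Mind the look-alikes: they are no part of the job. Several things have the shape of the shaker; the one meant has the colours described above.

How it is judged:
By the outcome, as a careful person would: the job done as asked, in the order asked, and still so for the second after the job is handed in, with the robot touching nothing.
It also fails if it takes over 48 s, if anything falls off the work surface, if the arm or the gripper's body presses on something with over 40 N, if the wrist force passes 120 N, or if a joint passes its speed limit or range.

## Robot

A 7-joint arm with a two-finger parallel gripper is mounted at the origin on the work surface. World frame = base frame: x ahead of the robot, y to its left, z up, the work surface at z = 0. Lengths are in m, angles in rad, forces in N, time in s.
With the tool pointing down it reaches from about 0.4 to 0.875 m from the base axis. Payload 19.3 kg.
Tool frame: the origin (TCP) lies at the very end of the fingers, on their centre line; the grasp point (between the pads) lies bot.grasp_offset behind it (bot.grasp_offset is the distance from the TCP to the grasp point, in m); z points along the fingers, y is the direction in which the jaws open and shut (so a half turn about z gives the same grasp; the last joint's range is limited). The gripper opens to 85 mm and grips with 20 to 120 N. Pads are 22 mm wide; open, the fingers measure 114 mm over their backs; the gripper's body (76 mm by 85 mm) begins 54 mm behind the grasp point. The pads swing forward as they close: fully open they stand 13 mm farther back than shut.
Start: joints at [-1.225, 0.521, -0.036, 1.599, 0.021, 1.021, -0.113], TCP at [0.252, 0.572, 0.231] pointing down, gripper open.
Joint ranges: [-2.91, 2.91], [-0.3, 2.13], [-1.5, 1.42], [0.17, 2.43], [-1.26, 4.41], [0.16, 1.93], [-2.52, 2.52]. Speed limits (rad/s): [1.89, 1.89, 2.39, 2.39, 3.01, 3.01, 3.01].

## Interface

Orientations are given as [roll, pitch, yaw] about the fixed x, y, z axes, in that order (R = Rz(yaw) Ry(pitch) Rx(roll)).
In Python, from workcell import bot gives the robot as it stands. The module is installed in compiled form; this text tells all that it offers.
- The arm moves only by the shell command python3 -m handwheel 'ROWS' [OPENING] [FORCE]. ROWS is JSON, a list of rows, each a list of 6 numbers: the shift along the tool's x, y, z as a fraction of full scale, then the turn, a rotation vector about the tool's x, y, z as a fraction of full scale. In form: [[x, y, z, rx, ry, rz], ...]. A call has 1 to 8 rows; each row shifts and turns the commanded pose from where the row before left it, along the tool's axes as they then stand; what a row does not reach is not made up. Full scale, the value 1, is 0.025 m for a shift and 360 degrees for a turn. A row lasts 1/8 s, in which the tool goes at most 62.5 mm and 10.7 degrees, less where a joint would pass 70% of its speed; a pose out of reach is approached as far as the arm can. A call with a number of a shift or a turn outside -1 to 1 is refused whole. A call with a gripper value outside its range is refused whole. OPENING is the closure, from -1 (fully open) to 1 (shut), set as the call begins (- or left out, the last holds). The fingers move at their own pace and stop on an object; FORCE is the grip in N (left out, the last holds). Time passes only in rows, so rows that do not move let the fingers close. It gives the time, the measured TCP pose, the force and the opening at its end, in the units of the state.
- bot.observe(): the state, without advancing time (a new reading comes with each control period).
- bot.grab_frame(name): name is "scene" or "top" or "wrist"; returns a dict with "pixels" (400x640x3 uint8, blue, green, red), "vertical_fov" (degrees; the focal length in pixels is half the picture's height over the tangent of half this angle, whatever the lens; pixels are square), "cx", "cy" (the principal point, pixels), "R" (3x3) and "t" (3): a world point X has camera coordinates R X + t. Camera axes: x right, y down, z forward; pixel columns grow to the right and rows downward; lengths in m; the calibration is good to about 2 mm. The wrist camera is an equidistant fisheye: a pixel r from the principal point sees the ray r / f radians off the axis. A picture is of the moment at which its call begins. There is no depth.
- bot.job_done(): hands the job in, once; it reports no verdict.
Trained networks look in a picture, given as the dict that the camera call returned (one of the last four; its "shot" number tells which), for a name from the list of things; names that differ only in an ending like _2 or _b are one class to them, and where a whole thing is asked for, a point or a joint stands for the part that bears it (a point fixed in the world has none). Each returns a list of dicts, best first, with "score" (0 to 1); they miss things now and then, are a little off and sometimes report something else, mostly with a low value. They report only what shows in the picture. A call takes as long as a camera call. They do not tell look-alikes from the thing itself.
- bot.trace(picture, thing): "region" (400x640 bool, what is visible of it) and "point" ([column, row] in pixels, amid what is visible of it).
The state is a dict: "clock": time; "qpos": joint angles; "qd": joint speeds; "joint_efforts": joint torques, N m; "position": TCP position; "tool_rot": TCP orientation; "force": force on the tool from outside, world axes, zero at the start; "moment": the same for the moment, N m; "grip_width": finger opening in m.
Only numpy, scipy, OpenCV 4.12 (cv2) and the standard library are available. Lean on these libraries where they do the work, as an engineer would, in place of code of your own. Each camera call takes 0.05 s, during which the arm holds its last target.

## Working session

There is one attempt and no reset: what is moved stays moved. The work goes in short steps, Python scripts to look and compute and a shell command to move; the robot and the scene stay as the last step left them, time stands still between calls to the robot, and variables do not carry over. Pictures are saved under pics/ and viewed, and the job is handed in when it is done.

```bash
mkdir -p pics; ls
cat > h.py <<'E'
import numpy as np,cv2
from workcell import bot
def K(p):
    return 200/np.tan(np.radians(p['vertical_fov'])/2)
def ray(p,c,r):
    f=K(p);d=np.array([(c-p['cx'])/f,(r-p['cy'])/f,1.])
    R=np.array(p['R']);t=np.array(p['t'])
    return -R.T@t, R.T@d
def onz(p,c,r,z):
    o,d=ray(p,c,r);return o+d*(z-o[2])/d[2]
def proj(p,X):
    c=np.array(p['R'])@X+np.array(p['t']);f=K(p);return f*c[0]/c[2]+p['cx'],f*c[1]/c[2]+p['cy']
E
python3 - <<'E'
from h import *
s=bot.observe();print(s['clock'],s['position'],s['tool_rot'],s['grip_width'],bot.grasp_offset)
for n in['scene','top']:
    p=bot.grab_frame(n);cv2.imwrite(f'pics/{n}0.png',p['pixels'])
    print(n,-np.array(p['R']).T@p['t'],np.round(p['R'],3).tolist(),K(p))
    for th in['shaker','stand_top','ramekin','scoop','spoons']:
        for d in bot.trace(p,th):
            print(th,round(d['score'],2),d['point'],d['region'].sum(),[ (np.where(d['region'].any(0))[0][[0,-1]]),(np.where(d['region'].any(1))[0][[0,-1]])])
E
```

```text
pics
0.0 [0.25233784 0.57139594 0.23070342] [-3.14036360e+00  1.25161551e-04  2.72584542e+00] 0.08524608795637703 0.0187
scene [ 1.24584777 -0.6494982   0.84472409] [[0.683, 0.731, 0.003], [0.472, -0.438, -0.765], [-0.558, 0.523, -0.644]] 479.3086604190242
shaker 0.86 [167.5, 270.1] 548 [array([158, 180]), array([253, 286])]
shaker 0.8 [187.1, 289.9] 621 [array([180, 203]), array([274, 309])]
shaker 0.68 [253.2, 296.3] 576 [array([244, 264]), array([278, 313])]
shaker 0.58 [221.6, 244.3] 610 [array([213, 234]), array([226, 262])]
stand_top 0.73 [232.4, 260.5] 1185 [array([207, 250]), array([235, 280])]
ramekin 0.89 [405.0, 162.7] 830 [array([386, 419]), array([147, 176])]
ramekin 0.53 [344.2, 179.0] 915 [array([309, 364]), array([158, 197])]
scoop 0.64 [343.8, 180.3] 906 [array([310, 365]), array([159, 196])]
spoons 0.8 [286.5, 224.4] 653 [array([270, 309]), array([213, 246])]
spoons 0.29 [225.6, 241.2] 593 [array([213, 234]), array([226, 262])]
top [ 0.38935933 -0.05531771  1.3916231 ] [[0.014, -1.0, -0.005], [-0.992, -0.014, -0.127], [0.126, 0.007, -0.992]] 509.8588376896772
shaker 0.79 [452.8, 187.4] 243 [array([444, 463]), array([179, 195])]
shaker 0.64 [423.4, 188.1] 287 [array([410, 429]), array([180, 198])]
shaker 0.63 [418.1, 148.0] 258 [array([410, 428]), array([140, 158])]
shaker 0.48 [454.7, 217.9] 260 [array([445, 465]), array([212, 227])]
stand_top 0.62 [404.1, 199.2] 871 [array([392, 427]), array([180, 216])]
ramekin 0.9 [184.9, 187.6] 995 [array([169, 205]), array([171, 205])]
scoop 0.7 [254.6, 211.0] 1111 [array([244, 269]), array([190, 259])]
scoop 0.62 [420.6, 188.9] 250 [array([411, 429]), array([181, 198])]
spoons 0.91 [343.8, 199.7] 727 [array([321, 364]), array([183, 225])]
```

Run:
```python
import cv2,numpy as np
a=cv2.imread('pics/scene0.png')[200:330,130:330];b=cv2.imread('pics/top0.png')[120:240,360:500]
cv2.imwrite('pics/c1.png',cv2.resize(a,None,fx=4,fy=4,interpolation=2));cv2.imwrite('pics/c2.png',cv2.resize(b,None,fx=5,fy=5,interpolation=2))
```

```text
(no output)
```

View pics/scene0.png

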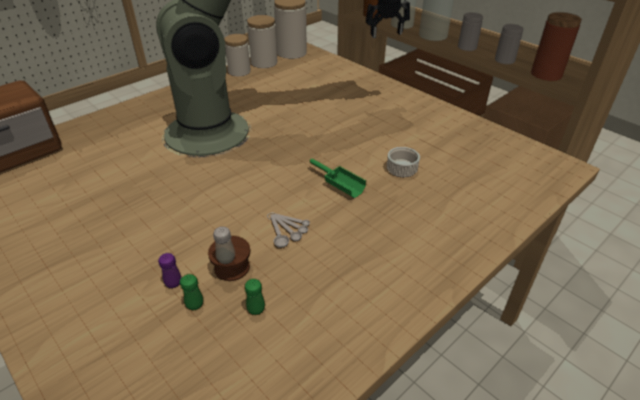

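View pics/c1.png

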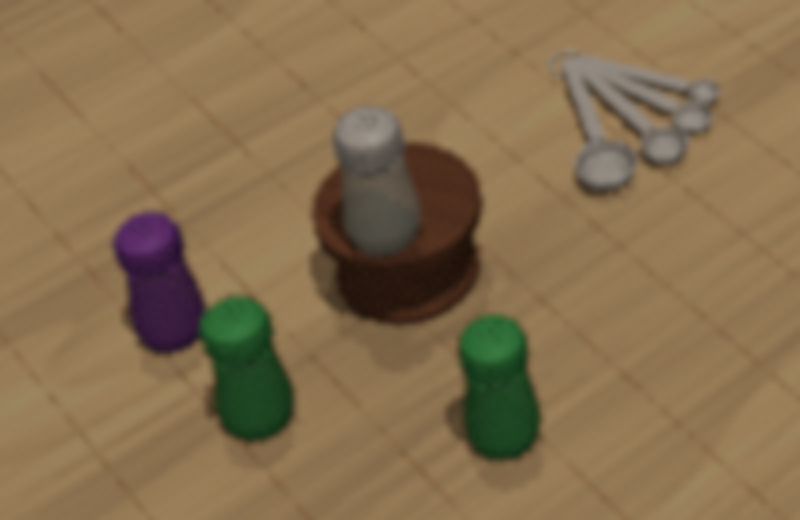

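View pics/c2.png

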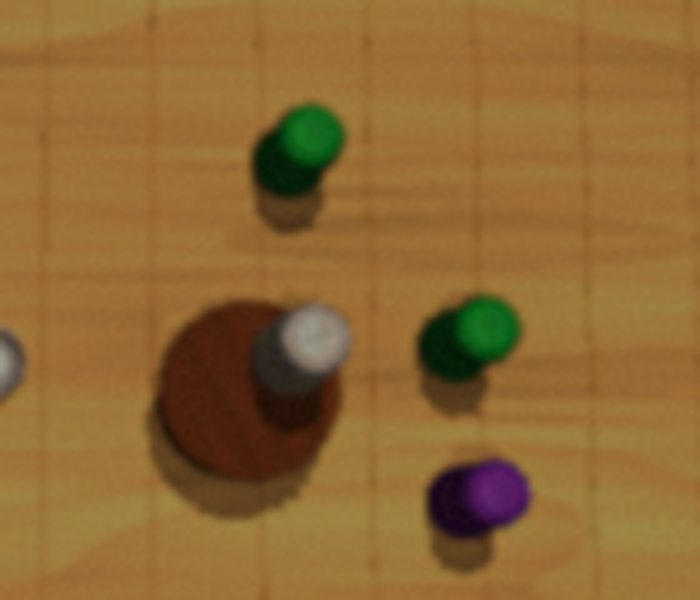

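View pics/top0.png

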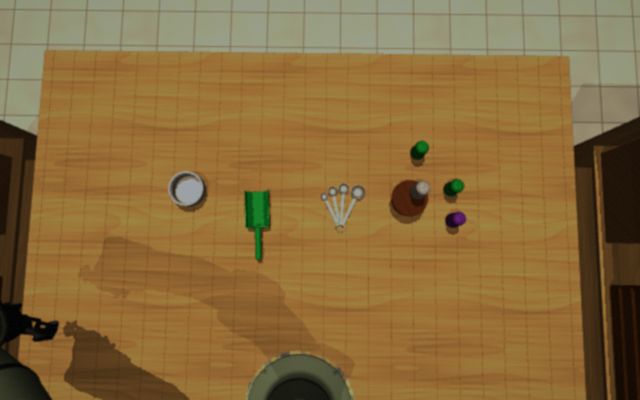

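```bash
cat > m.py <<'E'
from h import *
from scipy.optimize import least_squares
# model-fit: silhouettes of pedestal disc + shaker
def circ(c,z,r,n=60):
    a=np.linspace(0,2*np.pi,n,endpoint=False);return np.stack([c[0]+r*np.cos(a),c[1]+r*np.sin(a),0*a+z],1)
PROF=[(0,18),(5,20),(10,21),(17,21),(60,16.5),(62,18),(80,18),(84,14),(86,8)]
def mask_shaker(p,c,z0,S=8):
    m=np.zeros((400,640),np.uint8)
    prev=None
    for h,r in PROF:
        q=np.array([proj(p,X) for X in circ(c,z0+h/1000,r/1000)],np.float32)
        if prev is not None:
            hull=cv2.convexHull(np.vstack([prev,q]))
            cv2.fillConvexPoly(m,np.round(hull*16).astype(np.int32),255,cv2.LINE_AA,4)
        prev=q
    return m
E
python3 - <<'E'
from m import *
P={n:bot.grab_frame(n) for n in['scene','top']}
for n,p in P.items():
    np.save(f'pics/{n}.npy',p['pixels'])
    im=p['pixels'].astype(int)
    for (c,r) in ([(224,235),(226,258),(238,248),(212,256),(200,265)] if n=='scene' else [(400,200),(414,193),(423,188),(418,201),(440,190)]):
        print(n,c,r,im[r,c])
# brown mask in top
p=P['top'];hsv=cv2.cvtColor(p['pixels'],cv2.COLOR_BGR2HSV)
b,g,r=[p['pixels'][...,i].astype(int) for i in range(3)]
# edges: radial search with initial guess centre
def fit_disc(p,box,zs):
    pass
import pickle
pickle.dump({n:{k:v for k,v in p.items()} for n,p in P.items()},open('pics/P0.pkl','wb'))
t=P['top']
print('centre guess',onz(t,410,198,.06),'cap',onz(t,360+317/5,120+338/5,.146))
s=P['scene']
print('cap scene',onz(s,130+368/4,200+125/4,.146),'disc',onz(s,130+398/4,200+200/4,.06))
d=bot.trace(t,'ramekin')[0]['point'];print('ram',onz(t,*d,.04))
for th in['scoop','spoons']: print(th,onz(t,*bot.trace(t,th)[0]['point'],.02))
for c,r in[(360+310/5,120+135/5),(360+487/5,120+328/5),(360+495/5,120+492/5)]: print('lookalike',onz(t,c,r,.086))
E
```

```text
scene 224 235 [129 139 144]
scene 226 258 [69 79 82]
scene 238 248 [30 46 79]
scene 212 256 [26 41 71]
scene 200 265 [ 92 131 154]
top 400 200 [ 8 31 73]
top 414 193 [28 37 43]
top 423 188 [124 141 143]
top 418 201 [ 5 16 39]
top 440 190 [ 53 109 156]
centre guess [ 0.54800102 -0.28418903  0.06      ] cap [ 0.56400787 -0.30259226  0.146     ]
cap scene [ 0.57109474 -0.30360222  0.146     ] disc [ 0.5509659  -0.28327398  0.06      ]
ram [0.5660893 0.3131594 0.04     ]
scoop [0.50787876 0.12442407 0.02      ]
spoons [ 0.54773644 -0.10443581  0.02      ]
lookalike [ 0.67929691 -0.31207154  0.086     ]
lookalike [ 0.57883669 -0.40226659  0.086     ]
lookalike [ 0.4940199  -0.40467919  0.086     ]
```

```bash
python3 -m handwheel '[[-1,-1,0,0,0,0],[-1,-1,0,0,0,0],[-1,-1,0,0,0,0],[-1,-1,0,0,0,0],[-1,-1,0,0,0,0],[-1,-1,0,0,0,0],[-1,-1,0,0,0,0],[-1,-1,0,0,0,0]]' 0.55 20; python3 -m handwheel '[[-1,-1,0,0,0,0],[-1,-1,0,0,0,0],[-1,-1,0,0,0,0],[-1,-1,0,0,0,0],[-1,-1,0,0,0,0],[-1,-1,0,0,0,0],[-1,-1,0,0,0,0],[-1,-1,0,0,0,0]]'
```

```text
clock: 1.85
position: [0.355, 0.3069, 0.2315]
tool_rot: [3.141, 0.0, 2.726]
force: [0.4, 0.2, 0.3]
grip_width: 0.0196
clock: 2.85
position: [0.4572, 0.0432, 0.2315]
tool_rot: [3.141, 0.0, 2.726]
force: [-0.0, 0.4, 0.6]
grip_width: 0.0193
```

```bash
python3 -m handwheel '[[-1,-1,0,0,0,0],[-1,-1,0,0,0,0],[-1,-1,0,0,0,0],[-1,-1,0,0,0,0],[-1,-1,0,0,0,0],[-1,-1,0,0,0,0],[-1,-1,0,0,0,0],[-1,-1,0,0,0,0]]';  python3 - <<'E'
from m import *
s=bot.observe();print(s['qpos'])
p=bot.grab_frame('wrist');cv2.imwrite('pics/w1.png',p['pixels']);print(K(p),p['R'],-np.array(p['R']).T@p['t'],p['cx'],p['cy'])
import pickle;pickle.dump(dict(p),open('pics/w1.pkl','wb'))
E
```

```text
clock: 3.85
position: [0.5593, -0.2206, 0.2314]
tool_rot: [3.141, 0.0, 2.726]
force: [0.9, 0.8, 0.6]
grip_width: 0.0191
[ 0.10181289  0.49549568  0.25287769  1.67623819 -0.14308069  0.98782021
  1.55953402]
309.70691628693146 [[ 4.04122023e-01  9.14704658e-01 -8.82555527e-04]
 [ 8.75468991e-01 -3.86507552e-01  2.90113698e-01]
 [ 2.65027236e-01 -1.18013984e-01 -9.56991778e-01]] [ 0.49184714 -0.19085613  0.3751257 ] 327.6593458695401 199.10823075673005
```

View pics/w1.png

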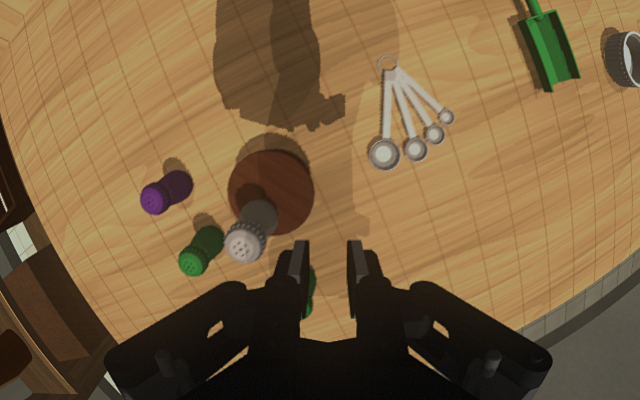

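```bash
cat >> m.py <<'E'
def wproj(p,X):
    c=(np.array(p['R'])@np.atleast_2d(X).T).T+np.array(p['t']);rr=np.hypot(c[:,0],c[:,1]);th=np.arctan2(rr,c[:,2]);f=K(p)
    return np.stack([p['cx']+f*th*c[:,0]/rr,p['cy']+f*th*c[:,1]/rr],1)
def shaker_poly(p,c,z0=.06,pf=wproj):
    out=[];prev=None
    for h,r in PROF:
        q=pf(p,circ(c,z0+h/1000,r/1000)).astype(np.float32)
        if prev is not None: out.append(cv2.convexHull(np.vstack([prev,q])))
        prev=q
    return out
def poly_mask(polys,S=4,box=None):
    x0,y0,x1,y1=box;m=np.zeros(((y1-y0)*S,(x1-x0)*S),np.uint8)
    for h in polys: cv2.fillConvexPoly(m,np.round(((h.reshape(-1,2)+.5-[x0,y0])*S-.5)*16).astype(np.int32),255,cv2.LINE_8,4)
    return cv2.resize(m,(x1-x0,y1-y0),interpolation=cv2.INTER_AREA)/255.
E
python3 - <<'E'
from m import *
import pickle
p=pickle.load(open('pics/w1.pkl','rb'))
im=p['pixels'].astype(float);hsv=cv2.cvtColor(p['pixels'],cv2.COLOR_BGR2HSV)
# rough projections
c0=np.array([.548,-.284]);s0=np.array([.566,-.303])
o=cv2.resize(p['pixels'],None,fx=3,fy=3,interpolation=cv2.INTER_CUBIC)
def dr(c,r,z,col):
    q=wproj(p,circ(c,z,r));cv2.polylines(o,[np.round((q+.5)*3).astype(np.int32)],True,col,1)
dr(c0,.048,.06,(255,255,0));dr(s0,.018,.06,(0,255,0));dr(s0,.018,.130,(0,0,255));dr(s0,.021,.0735,(0,255,0))
cv2.imwrite('pics/w1o.png',o[330:780,350:1000])
E
```

```text
(no output)
```

View pics/w1o.png

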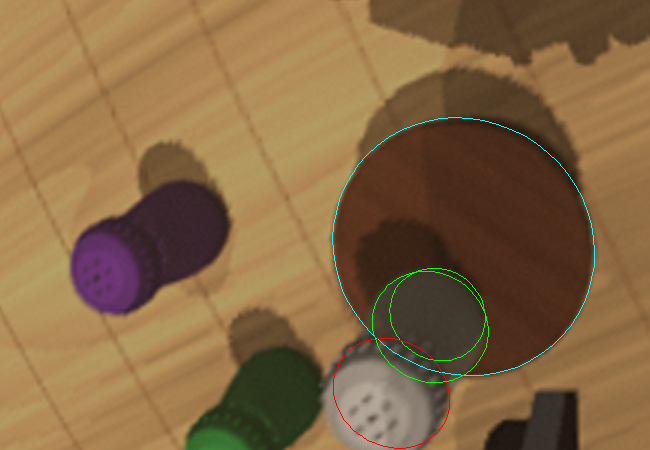

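```bash
cat >> m.py <<'E'
from scipy.optimize import minimize
def fit(p,c0,s0,pf=wproj,save=None,z0=.06):
    px=p['pixels'];q=pf(p,circ(c0,z0,.048));q2=np.vstack([q]+[h.reshape(-1,2) for h in shaker_poly(p,s0,z0,pf)])
    box=[int(max(0,q2[:,0].min()-12)),int(max(0,q2[:,1].min()-12)),int(min(640,q2[:,0].max()+12)),int(min(400,q2[:,1].max()+12))]
    sub=px[box[1]:box[3],box[0]:box[2]].astype(float);b,g,r=sub[...,0],sub[...,1],sub[...,2]
    mx=sub.max(2);sat=(mx-sub.min(2))/np.maximum(mx,1)
    grey=((sat<.42)&(mx>35)).astype(np.uint8)
    n,l,st,_=cv2.connectedComponentsWithStats(grey)
    # component overlapping model most
    m0=poly_mask(shaker_poly(p,s0,z0,pf),box=box)>.5
    k=1+np.argmax([(m0&(l==i)).sum() for i in range(1,n)]);gm=(l==k).astype(float)
    gm=cv2.morphologyEx(gm,cv2.MORPH_CLOSE,np.ones((3,3)))
    f=lambda v:((poly_mask(shaker_poly(p,v/1000,z0,pf),box=box)-gm)**2).sum()
    rs=minimize(f,np.array(s0)*1000,method='Nelder-Mead',options=dict(initial_simplex=np.array(s0)*1000+np.array([[0,0],[5,0],[0,5]]),xatol=.05))
    s=rs.x/1000
    # disc: radial luminance edge (dark->bright going outwards); keep samples away from shaker
    g1=cv2.GaussianBlur(px[...,2],(3,3),0).astype(np.float32)
    smask=cv2.dilate((poly_mask(shaker_poly(p,s,z0,pf),box=[0,0,640,400])>0).astype(np.uint8),np.ones((7,7)))
    c=np.array(c0,float);rad=np.linspace(.042,.054,49)
    for it in range(4):
        A=[];E=[]
        for a in np.linspace(0,2*np.pi,120,endpoint=False):
            X=np.stack([c[0]+rad*np.cos(a),c[1]+rad*np.sin(a),0*rad+z0],1);u=pf(p,X).astype(np.float32)
            if (u<3).any() or (u[:,0]>636).any() or (u[:,1]>396).any():continue
            if smask[np.round(u[:,1]).astype(int),np.round(u[:,0]).astype(int)].any():continue
            v=cv2.remap(g1,u[:,:1],u[:,1:],cv2.INTER_LINEAR).ravel();d=np.gradient(v);i=d.argmax()
            if v[-1]-v[0]<15:continue
            A.append([np.cos(a),np.sin(a),1]);E.append(rad[i]-.048)
        A=np.array(A);E=np.array(E)
        w=np.ones(len(E))
        for _ in range(5):
            sol=np.linalg.lstsq(A*w[:,None],E*w,rcond=None)[0];res=E-A@sol;w=1/np.sqrt(1+(res/.0007)**2)
        c=c+sol[:2]
    print('disc',c.round(4),'dr',sol[2].round(4),'n',len(E),'res',np.median(abs(res)).round(4),'shaker',s.round(4),'resid',round(rs.fun),gm.sum(),'off(mm)',((s-c)*1000).round(1),np.hypot(*(s-c)).round(4))
    if save:
        S=4;o=cv2.resize(px[box[1]:box[3],box[0]:box[2]],None,fx=S,fy=S,interpolation=cv2.INTER_CUBIC)
        D=lambda u,col:cv2.polylines(o,[np.round((u.reshape(-1,2)+.5-box[:2])*S).astype(np.int32)],True,col,1)
        D(pf(p,circ(c,z0,.048)),(255,255,0));D(pf(p,circ(s,z0,.018)),(0,255,0));D(pf(p,circ(s,z0+.0135,.021)),(0,255,0));D(pf(p,circ(s,z0+.07,.018)),(0,0,255))
        sc=min(1,780/o.shape[1],580/o.shape[0]);cv2.imwrite(save,cv2.resize(o,None,fx=sc,fy=sc))
    return c,s
def pproj(p,X): return np.array([proj(p,x) for x in np.atleast_2d(X)])
E
python3 - <<'E'
from m import *
import pickle
p=pickle.load(open('pics/w1.pkl','rb'));fit(p,[.548,-.284],[.566,-.303],save='pics/f1.png')
P=pickle.load(open('pics/P0.pkl','rb'))
fit(P['top'],[.548,-.284],[.566,-.303],pproj)
fit(P['scene'],[.548,-.284],[.566,-.303],pproj)
E
```

```text
disc [ 0.5484 -0.2841] dr 0.0 n 77 res 0.0002 shaker [ 0.5656 -0.3044] resid 106 2337.0 off(mm) [ 17.2 -20.3] 0.0266
disc [ 0.547 -0.281] dr 0.0004 n 85 res 0.0009 shaker [ 0.5656 -0.3018] resid 34 244.0 off(mm) [ 18.6 -20.8] 0.0279
disc [ 0.5528 -0.2857] dr 0.0003 n 53 res 0.0006 shaker [ 0.5634 -0.3019] resid 33 661.0 off(mm) [ 10.6 -16.2] 0.0194
```

View pics/f1.png

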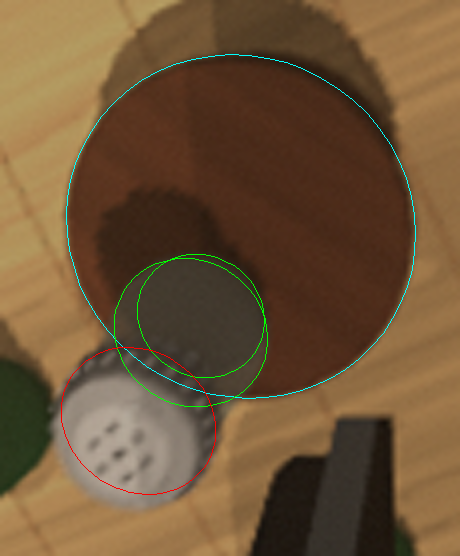

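```bash
python3 -m handwheel '[[-0.77,-0.92,0,0,0,0],[-0.77,-0.92,0,0,0,0],[-0.77,-0.92,0,0,0,0],[-0.77,-0.92,0,0,0,0],[0,0,0,0,0,0.024],[0,0,0,0,0,0.024],[0,0,0,0,0,0.024]]'; python3 -m handwheel '[[0,0,0,0,0.028,0],[0,0,0,0,0.028,0],[0,0,0,0,0,0]]';  python3 - <<'E'
from m import *
s=bot.observe();print(s['qpos'],s['position'],s['tool_rot'],s['force'])
p=bot.grab_frame('wrist');cv2.imwrite('pics/w2.png',p['pixels'])
fit(p,[.5484,-.2841],[.5656,-.3042],save='pics/f2.png')
E
```

```text
clock: 4.78
position: [0.5922, -0.3348, 0.2312]
tool_rot: [3.142, -0.0, 2.268]
force: [-0.1, 0.2, -0.0]
grip_width: 0.0192
clock: 5.15
position: [0.5917, -0.336, 0.228]
tool_rot: [-3.139, -0.358, 2.271]
force: [0.5, -0.3, -0.1]
grip_width: 0.0188
[ 0.34294447  0.8540174   0.31873693  1.0971515  -0.33001315  1.57618357
  1.35750559] [ 0.59170329 -0.33604319  0.22802439] [-3.1390766  -0.35752402  2.27106617] [ 0.54916623 -0.34775656 -0.09866703]
disc [ 0.5484 -0.2849] dr 0.0007 n 93 res 0.0005 shaker [ 0.5649 -0.3025] resid 60 1680.0 off(mm) [ 16.5 -17.6] 0.0241
```

View pics/w2.png

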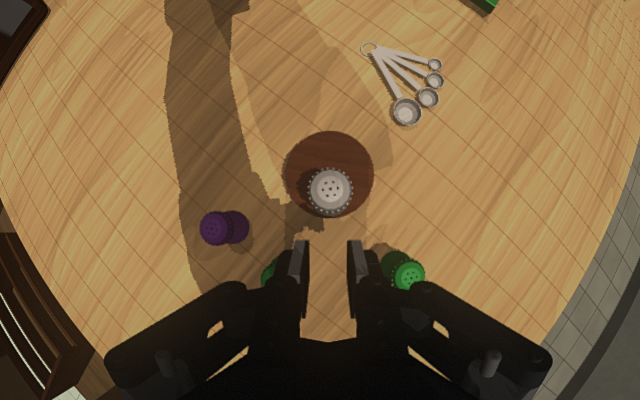

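View pics/f2.png

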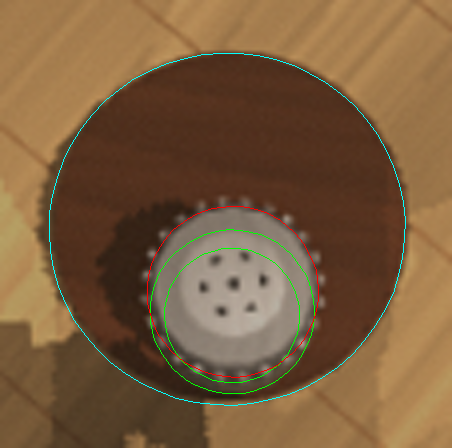

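```bash
python3 -m handwheel '[[-0.24,0,0.645,0,0,0],[-0.24,0,0.645,0,0,0],[-0.24,0,0.645,0,0,0],[-0.24,0,0.645,0,0,0],[-0.24,0,0.645,0,0,0],[-0.24,0,0.645,0,0,0],[-0.24,0,0.645,0,0,0],[-0.24,0,0.645,0,0,0]]';  python3 - <<'E'
from m import *
s=bot.observe();print(s['clock'],s['position'],s['tool_rot'],s['force'])
p=bot.grab_frame('wrist');cv2.imwrite('pics/w3.png',p['pixels'])
q=bot.grab_frame('scene');cv2.imwrite('pics/s3.png',cv2.resize(q['pixels'][180:330,130:330],None,fx=4,fy=4,interpolation=2))
fit(p,[.5484,-.2841],[.5656,-.3042],save='pics/f3.png')
E
```

```text
clock: 6.2
position: [0.5926, -0.3352, 0.0925]
tool_rot: [-3.142, -0.352, 2.273]
force: [0.2, 0.6, 1.1]
grip_width: 0.0197
6.2 [ 0.59260606 -0.33524985  0.09246889] [-3.14157033 -0.35186996  2.27334481] [0.16820263 0.59596512 1.13140839]
disc [ 0.5489 -0.2837] dr -0.0004 n 98 res 0.0001 shaker [ 0.5655 -0.3029] resid 323 7343.0 off(mm) [ 16.6 -19.2] 0.0254
```

View pics/w3.png

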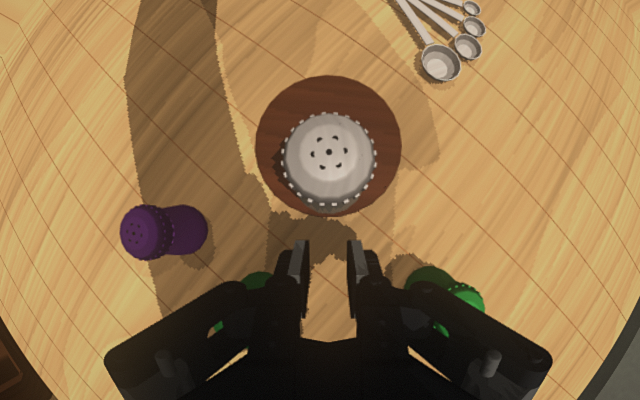

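View pics/s3.png

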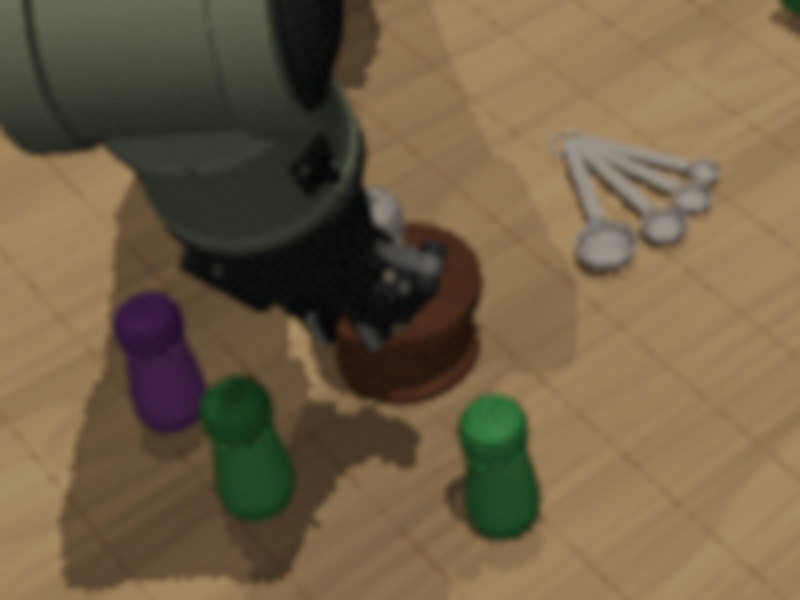

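View pics/f3.png

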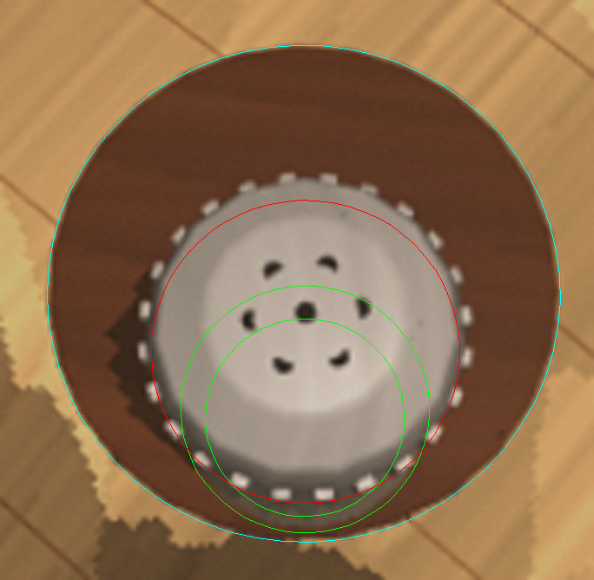

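```bash
python3 - <<'E'
from m import *
from scipy.spatial.transform import Rotation as Ro
s=bot.observe();R=Ro.from_euler('xyz',s['tool_rot']).as_matrix();t=np.array(s['position'])
p=bot.grab_frame('wrist')
for X in[(0,0,0),(.011,.01,0),(.011,-.01,-.003),(.011,.01,-.006),(-.011,-.01,-.003),(.011,.0245,-.003),(0.011,.01,-.02),(0.011,.01,-.04)]:
    print(X,wproj(p,R@np.array(X)+t).round(1))
o=cv2.resize(p['pixels'][210:350,240:420],None,fx=4,fy=4,interpolation=2);cv2.imwrite('pics/w4.png',o)
c=np.array([.5489,-.2837]);sh=np.array([.5655,-.3032]);u=(c-sh)/np.hypot(*(c-sh))
print('u',u,'toolx',R[:,0],'shaker rel TCP along/perp',(sh-t[:2])@u,(sh-t[:2])@[u[1],-u[0]], 'rel in tool y',(R.T@np.r_[sh-t[:2],.074-t[2]]))
E
```

```text
(0, 0, 0) [[327.8 255.4]]
(0.011, 0.01, 0) [[347.6 236. ]]
(0.011, -0.01, -0.003) [[307.7 238.4]]
(0.011, 0.01, -0.006) [[348.3 240.9]]
(-0.011, -0.01, -0.003) [[308.8 276.3]]
(0.011, 0.0245, -0.003) [[376.7 238.2]]
(0.011, 0.01, -0.02) [[350.2 253.9]]
(0.011, 0.01, -0.04) [[353.5 277. ]]
u [-0.64821499  0.76145737] toolx [-0.605665    0.71602829  0.34709278] shaker rel TCP along/perp 0.04108191776509877 0.00040792849997961815 rel in tool y [0.03249701 0.00031178 0.03055722]
```

View pics/w4.png

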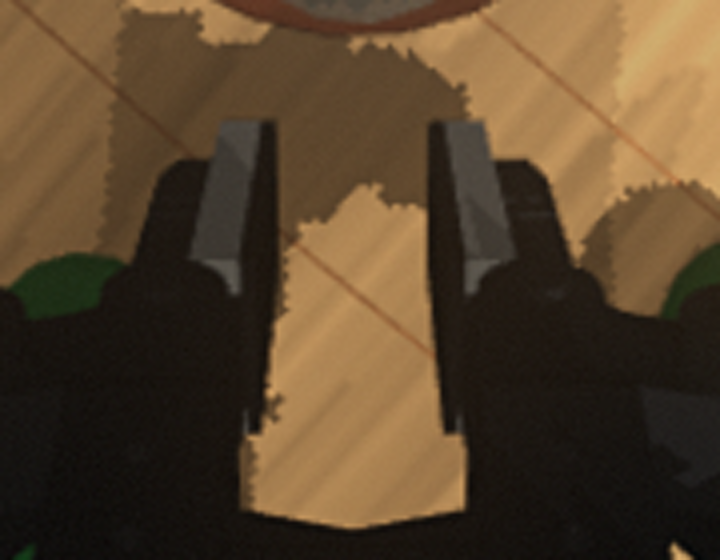

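```bash
python3 -m handwheel '[[-0.095,0,0.253,0,0,0],[-0.095,0,0.253,0,0,0],[-0.095,0,0.253,0,0,0],[-0.095,0,0.253,0,0,0],[0,0,0,0,0,0]]';python3 -m handwheel '[[0.1,0,0.037,0,0,0],[0.1,0,0.037,0,0,0],[0.1,0,0.037,0,0,0],[0.1,0,0.037,0,0,0],[0,0,0,0,0,0]]';  python3 - <<'E'
from m import *
s=bot.observe();print(s['clock'],s['position'],s['tool_rot'],s['force'])
p=bot.grab_frame('wrist');cv2.imwrite('pics/w5.png',p['pixels'])
fit(p,[.5484,-.2841],[.5656,-.3042])
E
```

```text
clock: 6.98
position: [0.5925, -0.3352, 0.066]
tool_rot: [-3.141, -0.353, 2.273]
force: [0.3, 0.5, -0.2]
grip_width: 0.0192
clock: 7.6
position: [0.5858, -0.3271, 0.0667]
tool_rot: [3.142, -0.352, 2.273]
force: [0.2, -0.3, 0.6]
grip_width: 0.0192
7.6 [ 0.58578756 -0.32708768  0.06672313] [ 3.14156839 -0.35190714  2.2734364 ] [ 0.21659952 -0.32945425  0.57614604]
disc [ 0.5487 -0.2835] dr -0.0002 n 80 res 0.0 shaker [ 0.5654 -0.3027] resid 553 11653.0 off(mm) [ 16.7 -19.3] 0.0255
```

View pics/w5.png

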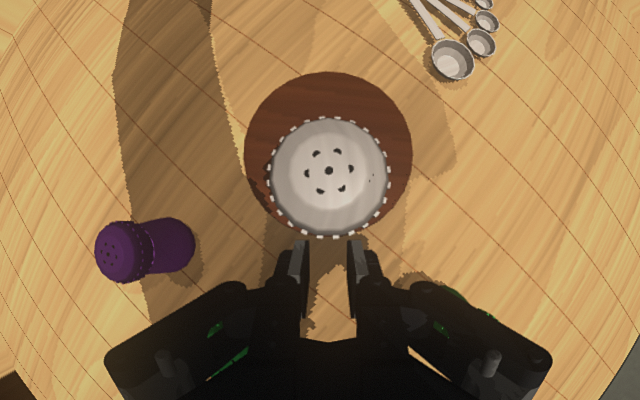

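```bash
python3 -m handwheel '[[0.094,0,0.036,0,0,0],[0.094,0,0.036,0,0,0],[0.094,0,0.036,0,0,0],[0.094,0,0.036,0,0,0],[0.094,0,0.036,0,0,0],[0.094,0,0.036,0,0,0],[0.094,0,0.036,0,0,0],[0.094,0,0.036,0,0,0]]';  python3 - <<'E'
from m import *
s=bot.observe();print(s['clock'],s['position'],s['tool_rot'],s['force'])
p=bot.grab_frame('wrist');cv2.imwrite('pics/w6.png',p['pixels'])
fit(p,[.5487,-.2835],[.559,-.2935])
E
```

```text
clock: 8.65
position: [0.5728, -0.3118, 0.0664]
tool_rot: [3.142, -0.352, 2.273]
force: [0.8, -1.3, 0.1]
grip_width: 0.019
8.65 [ 0.57278545 -0.31175394  0.0663756 ] [ 3.14154241 -0.35177445  2.2733903 ] [ 0.75351226 -1.27899186  0.10454314]
disc [ 0.5487 -0.2834] dr -0.0002 n 107 res 0.0001 shaker [ 0.5551 -0.2914] resid 2113 13619.0 off(mm) [ 6.4 -8. ] 0.0103
```

View pics/w6.png

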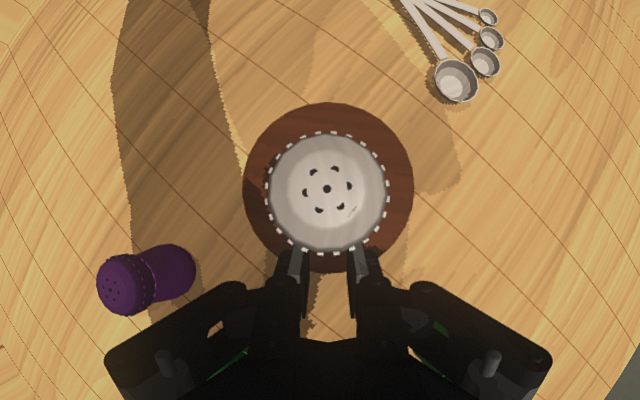

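```bash
python3 -m handwheel '[[0.085,0,0.032,0,0,0],[0.085,0,0.032,0,0,0],[0.085,0,0.032,0,0,0],[0.085,0,0.032,0,0,0],[0,0,0,0,0,0],[0,0,0,0,0,0]]';  python3 - <<'E'
from m import *
s=bot.observe();print(s['clock'],s['position'],s['force'])
E
python3 -m handwheel '[[-0.1,0,-0.037,0,0,0],[-0.2,0,-0.074,0,0,0],[-0.4,0,-0.14,0,0,0],[-0.4,0,-0.14,0,0,0],[-0.3,0,-0.1,0,0,0],[0,0,0,0,0,0]]'
python3 - <<'E'
from m import *
for i in 'ab':
    p=bot.grab_frame('wrist');cv2.imwrite('pics/w7.png',p['pixels'])
    c,s=fit(p,[.5487,-.2835],[.5495,-.2845],save='pics/f7.png')
t=bot.grab_frame('top');fit(t,[.5487,-.2835],[.5495,-.2845],pproj)
t=bot.grab_frame('scene');fit(t,[.5487,-.2835],[.5495,-.2845],pproj)
E
```

```text
clock: 9.45
position: [0.5669, -0.3049, 0.0662]
tool_rot: [-3.142, -0.352, 2.273]
force: [-0.1, -0.5, 0.0]
grip_width: 0.0191
9.45 [ 0.5669459  -0.30491856  0.06623669] [-0.13966387 -0.53752074  0.04684184]
clock: 10.2
position: [0.591, -0.3338, 0.0654]
tool_rot: [-3.141, -0.352, 2.273]
force: [-0.8, -0.2, 0.6]
grip_width: 0.0191
disc [ 0.5488 -0.2836] dr -0.0002 n 68 res 0.0 shaker [ 0.5492 -0.2845] resid 438 12747.0 off(mm) [ 0.4 -0.9] 0.001
disc [ 0.5488 -0.2836] dr -0.0002 n 67 res 0.0002 shaker [ 0.5492 -0.2844] resid 440 12705.0 off(mm) [ 0.4 -0.9] 0.0009
disc [ 0.5486 -0.2823] dr -0.0005 n 38 res 0.0004 shaker [ 0.569  -0.3294] resid 224 516.0 off(mm) [ 20.5 -47. ] 0.0513
disc [ 0.5537 -0.2874] dr 0.001 n 53 res 0.0012 shaker [ 0.547  -0.2822] resid 891 1270.0 off(mm) [-6.7  5.2] 0.0085
```

View pics/f7.png

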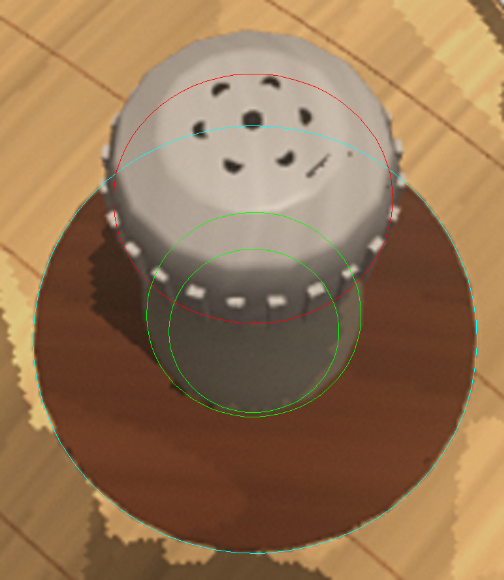

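```bash
python3 -m handwheel '[[0.24,0,-0.645,0,0,0],[0.24,0,-0.645,0,0,0],[0.24,0,-0.645,0,0,0],[0.24,0,-0.645,0,0,0],[0.24,0,-0.645,0,0,0],[0.24,0,-0.645,0,0,0],[0.24,0,-0.645,0,0,0],[0,0,0,0,0,0]]'
python3 - <<'E'
from m import *
p=bot.grab_frame('wrist');cv2.imwrite('pics/w8.png',p['pixels'])
fit(p,[.5487,-.2835],[.5492,-.2845],save='pics/f8.png')
E
```

```text
clock: 11.4
position: [0.5911, -0.3332, 0.1876]
tool_rot: [3.141, -0.35, 2.274]
force: [-0.3, -1.0, -0.9]
grip_width: 0.0192
disc [ 0.548  -0.2839] dr 0.0002 n 88 res 0.0003 shaker [ 0.5487 -0.2842] resid 119 2602.0 off(mm) [ 0.7 -0.3] 0.0008
```

View pics/f8.png

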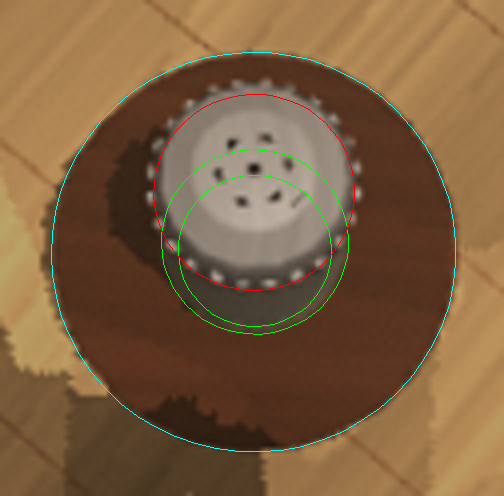

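View pics/w8.png

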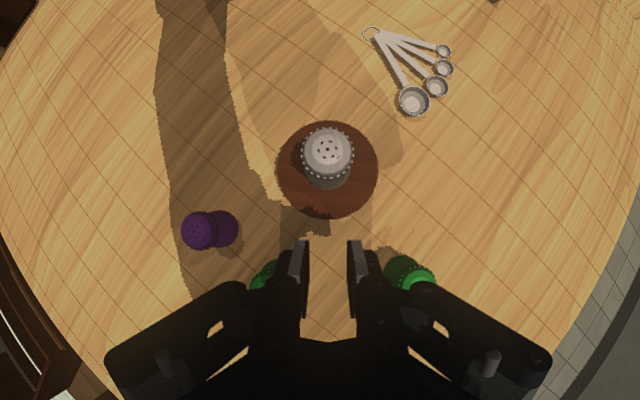

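Run:
```python
from m import *
print(bot.observe()['clock'],bot.job_done())
```

```text
the job is handed in; nothing more can be done
11.45 None
```

The shaker now stands upright in the middle of its pedestal, about 1 mm off centre by my measurements. It started about 25 mm off. I handed the job in at 11.45 s.

**What I did:** With the fingers held about 19 mm apart and not moving, and the tool tilted 20°, I pushed low on the glass, about 14 mm above its foot. There were two slow pushes toward the centre, at about 2 cm/s. The force I read while pushing was about 1.5 N. I then backed off and lifted clear.

**Last checks:**
- **Shaker:** two wrist-camera views after I let go put its foot 0.8 and 1.0 mm from the centre, and the shaker looked upright in both. The finger position at the end of the push agrees to about 1 mm.
- **Pedestal:** it measured within about 1 mm of where it stood before.
- **Other things:** the spoons looked undisturbed, and the arm never came near the ramekin or scoop during the pushing. I did not measure these three again at the end.

**Checks that disagreed:** after the pushes, the automatic fits from the top and scene cameras gave offsets of 51 and 8.5 mm. I think the arm was in the way, as it was in an earlier scene picture. Their fit residuals were poor, so I set them aside without looking at those two pictures.

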